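Close and date the biscuit pan

ROBOT

A 6-joint arm with a two-finger parallel gripper is mounted at the origin on the work surface. World frame = base frame: x ahead of the robot, y to its left, z up, the work surface at z = 0. Lengths are in m, angles in rad, forces in N, time in s.
With the tool pointing down it reaches from about 0.375 to 0.9 m from the base axis. Payload 3.1 kg.
Tool frame: the origin (TCP) lies midway between the tips of the shut fingers; the grasp point (between the pads) lies 19 mm behind it; y points along the fingers, x is the direction in which the jaws open and shut, and the axes are right-handed (so a half turn about y gives the same grasp; the last joint's range is limited). The gripper opens to 87 mm and grips with 3 to 60 N. Pads are 19 mm wide; open, the fingers measure 117 mm over their backs; the gripper's body (75 mm by 190 mm) begins 51 mm behind the grasp point.
Start: joints at [0.96, 0.527, 1.433, -0, 1.181, -0.178], TCP at [0.262, 0.567, 0.223] pointing down, gripper open.
Joint ranges: [-3.08, 3.08], [-0.75, 2.2], [0.22, 2.44], [-1.43, 4.57], [0, 2.65], [-2.85, 2.85]. Speed limits (rad/s): [2.79, 2.79, 3.14, 3.14, 3.14, 3.14].

INTERFACE

Orientations are given as a unit quaternion [x, y, z, w].
In Python, from rig import * gives the robot as it stands.
- The arm moves only by the tool jog_arm, never from a script. Its argument "series" is a list of rows, each a list of 7 numbers: the shift along the tool's x, y, z in mm, then the turn, a rotation vector about the tool's x, y, z in rad, then the gripper's target within -1 to 1 (shut at 1, half-way at 0, fully open at -1). A call has 1 to 20 rows; each row is the pose to reach, as a shift and turn from the pose commanded when the call began, along the tool's axes at that moment; what a row does not reach only later rows make up. A row lasts 1/8 s, in which the tool goes at most 62.5 mm and 10.7 degrees, less where a joint would pass 70% of its speed; a pose out of reach is approached as far as the arm can. A call with a gripper value outside its range is refused whole. The fingers move at their own pace and stop on an object; "grip_force" is the grip in N (left out, the last holds). Time passes only in rows, so rows that repeat a pose let the fingers close. It gives the time, the measured TCP pose, the force and the opening at its end, in the units of the state.
- get_obs(): the state, without advancing time (a new reading comes with each control period).
- camera(name): name is "scene" or "top" or "wrist"; returns a dict with "img" (384x512x3 uint8, red, green, blue), "depth" (384x512 float32, m along the optical axis (not along the pixel's ray), 0 where there is no reading), "camera_matrix" (3x3 intrinsics, pixels), "rvec" (rotation vector, rad) and "tvec" (3), from world to camera coordinates, as OpenCV has them. Camera axes: x right, y down, z forward; pixel columns grow to the right and rows downward; lengths in m; the calibration is good to about 2 mm. A picture is of the moment at which its call begins.
- hand_in(): hands the job in, once; it reports no verdict.
The state is a dict: "time": time; "q": joint angles; "joint_velocities": joint speeds; "joint_torque": joint torques, N m; "position": TCP position; "tool_rot": TCP orientation; "ft_force": force on the tool from outside, world axes, zero at the start; "moment": the same for the moment, N m; "grip_width": finger opening in m.
Only numpy, scipy, OpenCV 4.12 (cv2) and the standard library are available. Lean on these libraries where they do the work, as an engineer would, in place of code of your own. Each camera call takes 0.05 s, during which the arm holds its last target.

TASK

The batch is packed: swing the lid flap over and press it fully home on the pan, then turn the day wheel until the four-dot sector sits squarely in the window of its cap, with nothing of the neighbouring sectors showing. The wheel is stiff but thin plastic: bear on its ring no harder than a thumb would (well under 30 N). Do not disturb the sauce bottle, the bowl or the turner.

Things in the scene. Friction and masses are not known exactly. Their poses are not given: they have to be found in the camera images.
- pan: Steel food pan, 325 (its x) x 354 (its y) x 150 mm, full, fixed. Origin: centre of its underside on the table; z up. A two-part white plastic lid, 4 mm thick, rides on a settled gasket: its top face is 155 to 160 mm above the origin, differently each time and not measured. The part at y -177 to +20 mm is fixed; the part at y +24 to +174 mm is the hinged flap. Its hinge line runs along x at y = +22 mm, 4 mm below the lid's top face.
- flap (a joint): Angle of the flap (rad): 0 = closed, home on the pan; it opens up and over towards the wheel (1.57 = upright; beyond, it leans over the wheel, in the way). Stiff hinge: stays where left, closing takes about 3 N near the free edge. Plate 327 mm (along the hinge) x 150 x 4 mm, free edge 152 mm from the hinge line.
- wheel (a joint): Angle of the day wheel (rad): 0 or 6.283 (one turn) = four-dot sector centred in the window; starts between, grows anticlockwise seen from above, turns either way. Stiff (0.22 N m everywhere), stays where left. Six 60 degree sectors, parted by black lines, have 1 to 6 black dots as on a die; one sector anticlockwise brings the next higher number into the window (after 6, 1).
- wheel_center (a point): A point on the wheel's vertical axis, 160 mm above the pan's underside and fixed to the pan; the wheel's face is 0 to 5 mm above it, as the lid happens to sit. Wheel: grey disc, 140 mm wide, 5 mm thick, flat on the lid, rigid. Its flat, finely knurled ring, 38 to 70 mm from the axis, is open all round: nothing to grasp, turned by friction under pressed fingers (10 to 18 N in all is enough, over 30 N breaks it).
- window (a point): Centre of the window in the cap, fixed to the pan at the height of point wheel_center, 24 mm from the wheel's axis on the pan's +x side; 46 degrees wide. The cap is a dark grey disc of 76 mm diameter, fixed to the lid, that covers the wheel's middle and stands 3 mm above the wheel's face.
- sauce: Clear squeeze bottle, 60 mm diameter, 170 mm high, standing beside the flap's side of the pan; origin at the centre of its underside. Bystander.
- bowl: Small steel bowl, 110 mm diameter, 50 mm high, beside the flap's side of the pan; origin at the centre of its underside. Bystander.
- turner: Turner (spatula), 260 mm long, lying flat beside the pan on the wheel's side; origin at the middle of its length, on the table. Bystander.

How it is judged:
On the way, in this order (a step that is already met when the one before it is completed fails the run):
1. the flap is closed, home on the pan (value of joint flap below 0.035 rad), for 0.2 s.
2. the four-dot sector is squarely in the window ((value of joint wheel between -0.14 and 0.14 rad or value of joint wheel between 6.1432 and 6.4232 rad)), for 0.2 s.
At the end, for the whole second after the job is handed in: The flap is closed to within 0.035 rad (5 mm at its free edge), the four-dot sector is centred in the window to within 0.14 rad (8 degrees: the wheel joint reads 0 or 6.283 to within 0.14), and the wheel is at rest (value of joint flap below 0.035 rad and (value of joint wheel between -0.14 and 0.14 rad or value of joint wheel between 6.1432 and 6.4232 rad) and velocity of joint wheel between -0.05 and 0.05 rad/s); the robot touches nothing.
It fails at once if the day wheel is pressed with more than 30 N (contact force between the fingers and wheel above 30 N).
It fails at once if the sauce bottle is moved by more than 30 mm (distance of sauce from where it was at the start of the episode above 0.03 m).
It fails at once if the bowl is moved by more than 30 mm (distance of bowl from where it was at the start of the episode above 0.03 m).
It fails at once if the turner is moved by more than 30 mm (distance of turner from where it was at the start of the episode above 0.03 m).
It also fails if it takes over 61 s, if anything falls off the work surface, if the arm or the gripper's body presses on something with over 40 N, if the wrist force passes 120 N, or if a joint passes its speed limit or range.

## Working session

There is one attempt and no reset: what is moved stays moved. The work goes in short steps, Python scripts to look and compute and a tool call to move; the robot and the scene stay as the last step left them, time stands still between calls to the robot, and variables do not carry over. Pictures are saved under pics/ and viewed, and the job is handed in when it is done.

Besides the shell and the picture viewer there is one more tool, called after "Call:" as name([rows], argument=value, ...), one row to a line, values as JSON. jog_arm: Moves the arm, as the interface text tells. Its arguments: {"type":"object","properties":{"series":{"type":"array","items":{"type":"array","items":{"type":"number"}}},"grip_force":{"type":"number"}},"required":["series"]}

```bash
mkdir -p pics; ls
cat > h.py <<'E'
from rig import *
import numpy as np, cv2
from scipy.spatial.transform import Rotation as R
def save(n,name):
    c=camera(n); cv2.imwrite(f'pics/{name}.png',c['img'][:,:,::-1]); np.savez(f'pics/{name}.npz',**c); return c
def ld(name): return dict(np.load(f'pics/{name}.npz'))
def T(c):
    Rm=cv2.Rodrigues(c['rvec'])[0]; return Rm,np.array(c['tvec']).reshape(3)
def p3(c,u,v,z=None):
    K=c['camera_matrix'];Rm,t=T(c)
    r=np.array([(u-K[0,2])/K[0,0],(v-K[1,2])/K[1,1],1.])
    o=-Rm.T@t; d=Rm.T@r
    if z is None: return o+d*c['depth'][int(round(v)),int(round(u))]
    return o+d*(z-o[2])/d[2]
def proj(c,P):
    return cv2.projectPoints(np.array(P,float).reshape(-1,3),c['rvec'],c['tvec'],c['camera_matrix'],None)[0][:,0]
E
python3 - <<'E'
from h import *
print(get_obs())
for n in ['scene','top','wrist']: save(n,n+'0')
E
```

```text
pics
{'time': 0.0, 'q': array([ 9.59519161e-01,  5.28470822e-01,  1.43389087e+00, -1.95893921e-05,
        1.18140969e+00, -1.78496816e-01]), 'joint_velocities': array([-5.95166862e-05,  3.28341635e-04,  1.75819247e-05,  9.88327631e-04,
       -7.68527905e-04, -2.08637355e-04]), 'joint_torque': array([ 2.01700765e-03, -4.40038991e+01, -1.76599270e+01,  6.34443923e-02,
        5.81768516e-02, -1.54191043e-04]), 'position': array([0.26167198, 0.56677806, 0.22157242]), 'tool_rot': array([ 0.5959895 ,  0.38027886, -0.3816986 , -0.59539121]), 'ft_force': array([-0.30508709, -0.91573684, -0.56548909]), 'moment': array([-0.0264201 ,  0.00326443,  0.00995554]), 'grip_width': 0.08719872723257915}
```

View pics/scene0.png

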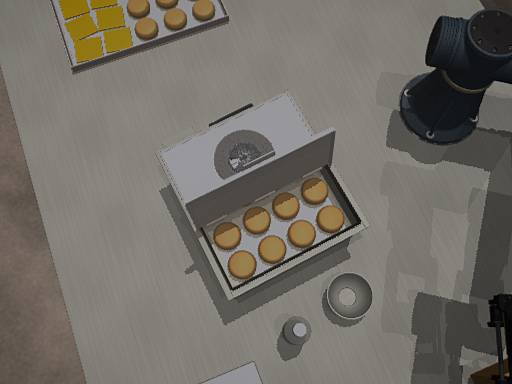

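View pics/top0.png

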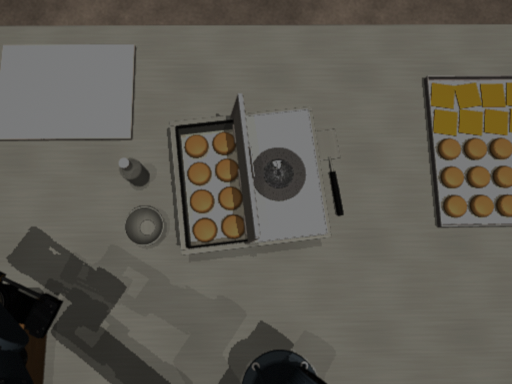

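View pics/wrist0.png

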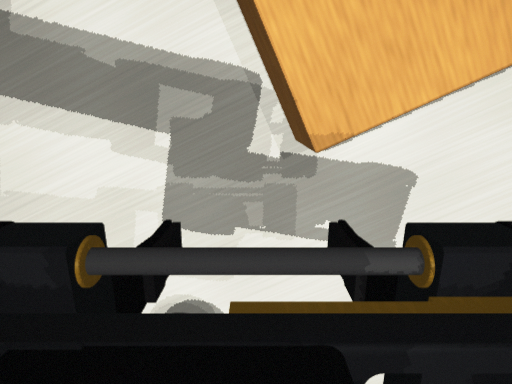

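Run:
```python
from h import *
c=ld('top0'); print(R.from_quat(get_obs()['tool_rot']).as_matrix().round(3)); Rm,t=T(c); print('cam',-Rm.T@t, T(ld('scene0'))[0].T@-T(ld('scene0'))[1])
im=cv2.imread('pics/top0.png')
cv2.imwrite('pics/top0z.png',cv2.resize(im[90:260,160:350],None,fx=4,fy=3.5,interpolation=cv2.INTER_CUBIC)[:600])
cv2.imwrite('pics/top0z.png',cv2.resize(im[90:260,150:350],None,fx=3.5,fy=3.5,interpolation=cv2.INTER_CUBIC)[:600])
cv2.imwrite('pics/top0w.png',cv2.resize(im[140:210,240:315],None,fx=8,fy=8,interpolation=cv2.INTER_CUBIC))
im=cv2.imread('pics/scene0.png')
cv2.imwrite('pics/scene0z.png',cv2.resize(im[85:305,150:375],None,fx=2.7,fy=2.7,interpolation=cv2.INTER_CUBIC))
cv2.imwrite('pics/scene0w.png',cv2.resize(im[120:190,205:285],None,fx=8,fy=8,interpolation=cv2.INTER_CUBIC))
for u,v in [(200,120),(290,120),(310,200),(275,160),(262,190),(240,100),(245,120),(240,98),(253,240),(215,190),(135,170),(125,163),(145,220)]:
    print(u,v,p3(c,u,v).round(4))
```

```text
[[ 0.419 -0.001 -0.908]
 [ 0.908 -0.001  0.419]
 [-0.002 -1.     0.   ]]
cam [0.31805927 0.08734472 1.23659397] [0.67560303 0.39159054 1.21526577]
200 120 [0.7082 0.205  0.1494]
290 120 [ 0.7043 -0.0316  0.1548]
310 200 [0.3181 0.0873 1.2366]
275 160 [0.5944 0.0109 0.1625]
262 190 [0.517  0.0455 0.1608]
240 100 [0.6993 0.0976 0.3054]
245 120 [0.6517 0.0867 0.3047]
240 98 [0.7045 0.0976 0.3044]
253 240 [0.3864 0.0712 0.2343]
215 190 [0.5319 0.1695 0.0876]
135 170 [0.5818 0.378  0.1199]
125 163 [0.5884 0.3909 0.1697]
145 220 [0.4629 0.3748 0.0022]
```

View pics/top0z.png

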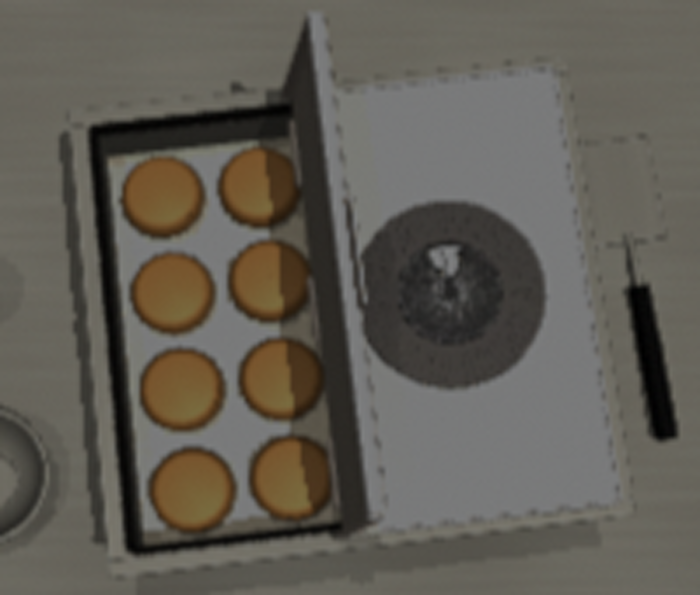

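View pics/top0w.png

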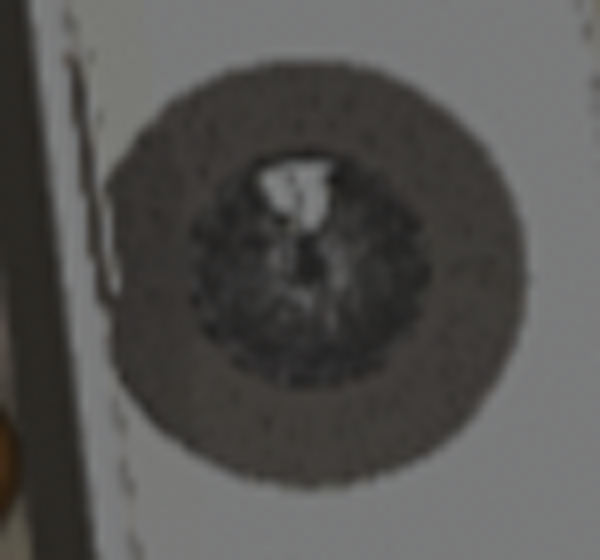

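View pics/scene0w.png

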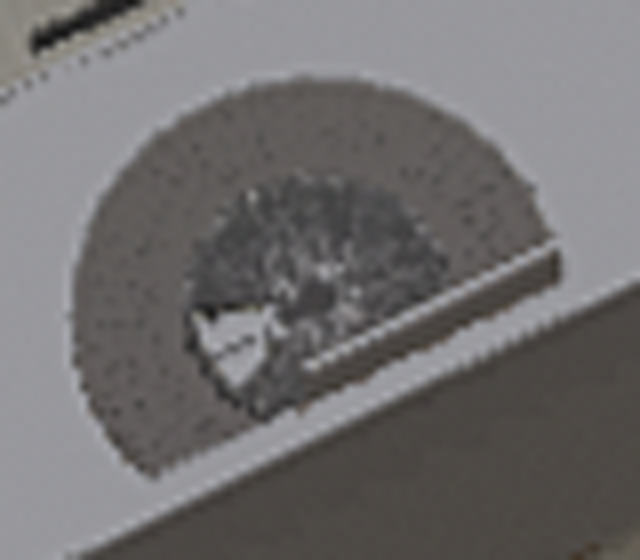

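View pics/scene0z.png

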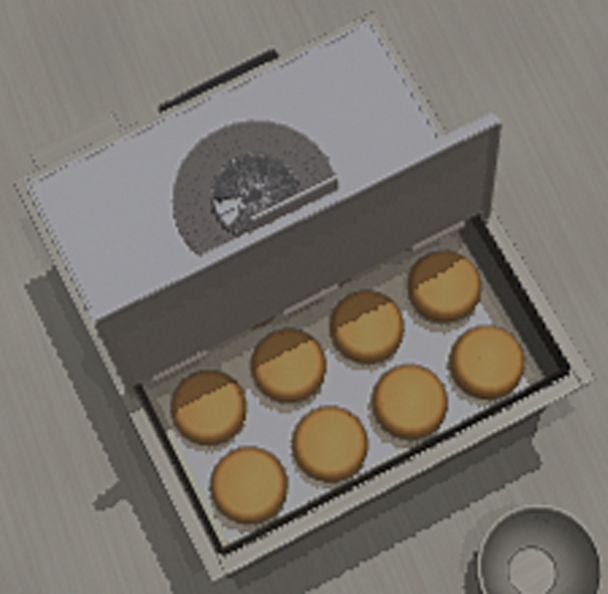

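Run:
```python
from h import *
def cloud(c):
    K=c['camera_matrix'];Rm,t=T(c);v,u=np.mgrid[:384,:512];d=c['depth']
    P=np.stack([(u-K[0,2])/K[0,0]*d,(v-K[1,2])/K[1,1]*d,d],-1)
    P=(P-t)@Rm; P[d==0]=np.nan; return P
for n in ['top0','scene0']:
    c=ld(n);P=cloud(c);np.save('pics/cl_'+n,P)
    p=P.reshape(-1,3); 
    m=(p[:,2]>.14)&(p[:,2]<.17)&(p[:,0]>.33)&(p[:,0]<.8)&(p[:,1]<.3)&(p[:,1]>-.15)
    q=p[m]; r=cv2.minAreaRect((q[:,:2]*1000).astype(np.float32)); print(n,r,m.sum())
    print(np.histogram(q[:,2],bins=np.arange(.14,.171,.002)))
    (cx,cy),wh,a=r
    m=(p[:,2]>.2)&(p[:,2]<.32)&(p[:,0]>.33)&(p[:,0]<.8)&(p[:,1]<.25)&(p[:,1]>-.1)
    q=p[m]
    # plane fit
    co=q.mean(0);w=np.linalg.svd(q-co)[2][2]; print('plane',co,w,np.abs((q-co)@w).mean(),q[:,2].max())
```

```text
top0 ((554.169189453125, 79.53924560546875), (351.3802795410156, 378.9518737792969), 6.172508716583252) 11223
(array([   1,   15,  136,  402,  829,  963, 1262, 2200, 2219, 1211,  837,
        649,  348,  124,   27]), array([0.14 , 0.142, 0.144, 0.146, 0.148, 0.15 , 0.152, 0.154, 0.156,
       0.158, 0.16 , 0.162, 0.164, 0.166, 0.168, 0.17 ]))
plane [0.55109232 0.08393699 0.271899  ] [ 0.10686275 -0.98546892 -0.13202787] 0.0020765788948517113 0.3199792834001334
scene0 ((550.1370239257812, 79.17283630371094), (349.90093994140625, 378.9471435546875), 6.232669830322266) 11194
(array([   0,    6,   89,  474,  964, 1166, 1283, 2041, 2045, 1221,  738,
        582,  363,  160,   62]), array([0.14 , 0.142, 0.144, 0.146, 0.148, 0.15 , 0.152, 0.154, 0.156,
       0.158, 0.16 , 0.162, 0.164, 0.166, 0.168, 0.17 ]))
plane [0.55151276 0.08512935 0.2608486 ] [-0.10649426  0.98578018  0.12998622] 0.0016240521571099552 0.31992197755075863
```

```bash
cat >> h.py <<'E'
A=np.deg2rad(6.2); PC=np.array([0.552,0.0793,0.]); RP=R.from_euler('z',A).as_matrix()
def w2p(p): return (np.asarray(p)-PC)@RP
def p2w(p): return PC+RP@np.asarray(p,float)
def cmd(p,rot):
    o=get_obs(); R0=R.from_quat(o['tool_rot']); 
    return np.r_[R0.inv().apply(np.asarray(p)-o['position'])*1000,(R0.inv()*rot).as_rotvec()]
E
python3 - <<'E'
from h import *
c=ld('top0');s=ld('scene0')
w=p3(c,278.9,174.2,.162);print('wheel',w,w2p(w),'edges',w2p(p3(c,278.9,140+58/8,.162)),w2p(p3(c,305.9,174.2,.162)),w2p(p3(c,278.9,140+490/8,.162)))
# scene: circle left 75, top 77 -> 
a=p3(s,205+75/8,120+312/8,.162);b=p3(s,205+310/8,120+77/8,.162);print(w2p(a),w2p(b))
# flap tab
for n in['top0','scene0']:
    p=w2p(np.load(f'pics/cl_{n}.npy').reshape(-1,3))
    y=p[:,1]-.022;z=p[:,2]-.154;th=1.70
    r=np.cos(th)*y+np.sin(th)*z; nn=np.sin(th)*(-y)+np.cos(th)*z  # toward wheel
    m=(r>.02)&(r<.16)&(abs(p[:,0])<.17)&(nn>.008)&(nn<.05)
    q=np.c_[p[:,0],r,nn][m]; print(n,m.sum())
    if m.sum(): print(q.min(0),q.max(0),np.percentile(q,[10,50,90],axis=0).round(3))
    m=(r>.02)&(r<.16)&(abs(p[:,0])<.2)&(abs(nn)<.012)
    print('flap ext',np.c_[p[:,0],r][m].min(0),np.c_[p[:,0],r][m].max(0), 'n',[np.median(nn[m&(r>k)&(r<k+.02)]).round(4) for k in (.03,.06,.09,.12)])
for u,v in [(250,155),(252,165),(253,175)]: print(w2p(p3(c,u,v)))
for u,v in [(250,162),(260,158),(270,153)]: print(w2p(p3(s,u,v)))
for nm,u,v in [('bowl',145,225),('sauce',125,163)]: print(nm,w2p(p3(c,u,v,.05 if nm=='bowl' else .17)))
E
```

```text
wheel [0.55722126 0.00182195 0.162     ] [-0.00317685 -0.07758877  0.162     ] edges [ 0.06732983 -0.08702251  0.162     ] [-0.01131527 -0.1460017   0.162     ] [-0.07227343 -0.06834371  0.162     ]
[ 0.06029194 -0.10387778  0.162     ] [-0.03155081 -0.13751993  0.162     ]
top0 13
[-0.14150694  0.14744065  0.00801951] [0.15455494 0.15099053 0.00860581] [[-0.113  0.148  0.008]
 [ 0.061  0.149  0.008]
 [ 0.133  0.15   0.008]]
flap ext [-0.1656075  0.0200382] [0.16752714 0.15975387] n [np.float64(0.0012), np.float64(0.0021), np.float64(0.003), np.float64(-0.0024)]
scene0 0
flap ext [-0.16867164  0.02003137] [0.16487081 0.15997424] n [np.float64(0.0012), np.float64(0.0021), np.float64(0.0029), np.float64(0.0036)]
[ 0.01466249 -0.00433301  0.31509586]
[-0.00917021 -0.00581251  0.31864083]
[-0.03090103 -0.0053996   0.31543665]
[ 0.01730466 -0.00553225  0.32297864]
[-0.00418988 -0.00529844  0.31888277]
[-0.02572964 -0.00483502  0.32084137]
bowl [-0.07715148  0.29398398  0.05      ]
sauce [0.06979554 0.30574525 0.17      ]
```

```bash
cat >> h.py <<'E'
def down(psi): 
    c,s=np.cos(psi),np.sin(psi)
    return R.from_matrix(np.array([[c,0,-s],[s,0,c],[0,-1,0]]))
E
python3 - <<'E'
from h import *
print(cmd(get_obs()['position']+[0,0,.2],down(A)).round(3),cmd(p2w([0,-.06,.42]),down(A)).round(3),cmd(p2w([0,-.06,.28]),down(A)).round(3), p2w([0,-.06,.28]))
E
```

```text
[-3.35e-01 -2.00e+02  6.10e-02  1.00e-03  1.03e+00 -2.00e-03] [-3.72685e+02 -1.97741e+02 -4.98814e+02  1.00000e-03  1.03000e+00
 -2.00000e-03] [-3.72451e+02 -5.77420e+01 -4.98857e+02  1.00000e-03  1.03000e+00
 -2.00000e-03] [0.55847996 0.01965094 0.28      ]
```

Call:
jog_arm([
  [0,-100,0,0,0,0,1],
  [0,-200,0,0,0,0,1],
  [0,-200,0,0,0,0,1],
  [-75,-200,-100,0,0.2,0,1],
  [-186,-200,-250,0,0.5,0,1],
  [-280,-200,-375,0,0.75,0,1],
  [-373,-198,-499,0,1.03,0,1],
  [-373,-198,-499,0,1.03,0,1],
  [-373,-198,-499,0,1.03,0,1],
  [-373,-198,-499,0,1.03,0,1],
  [-373,-198,-499,0,1.03,0,1],
  [-373,-198,-499,0,1.03,0,1],
  [-373,-198,-499,0,1.03,0,1],
], grip_force=10)

```text
time: 1.78
position: [0.5592, 0.0175, 0.4203]
tool_rot: [-0.706, -0.038, 0.038, 0.706]
ft_force: [0.9, 0.3, 0.7]
grip_width: 0.0005
```

Run:
```python
from h import *
o=get_obs();print(o['time'],o['q'].round(3),w2p(o['position']),o['ft_force'],o['grip_width'])
print(cmd(p2w([0,-.06,.42]),down(A)).round(3))
c=save('wrist','wrist1')
Rm,t=T(c); print(-Rm.T@t,proj(c,p2w([0,-.0776,.162])))
```

```text
1.775 [-0.169  0.27   1.303  0.     1.569 -0.276] [ 0.00044533 -0.06218902  0.42031216] [0.94072655 0.31218298 0.65927173] 0.0005479016389278507
[-4.470e-01  3.130e-01  2.189e+00 -0.000e+00 -1.000e-03 -0.000e+00]
[0.55194466 0.08896748 0.58219066] [[253.86661704 176.03219013]]
```

View pics/wrist1.png

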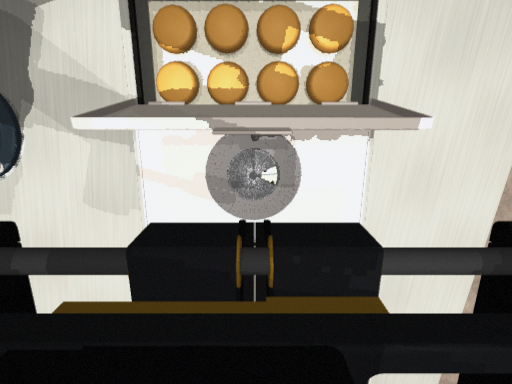

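Run:
```python
from h import *
im=cv2.imread('pics/wrist1.png');cv2.imwrite('pics/wrist1z.png',cv2.resize(im[140:205,205:302],None,fx=8,fy=8,interpolation=cv2.INTER_CUBIC))
```

```text
(no output)
```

View pics/wrist1z.png

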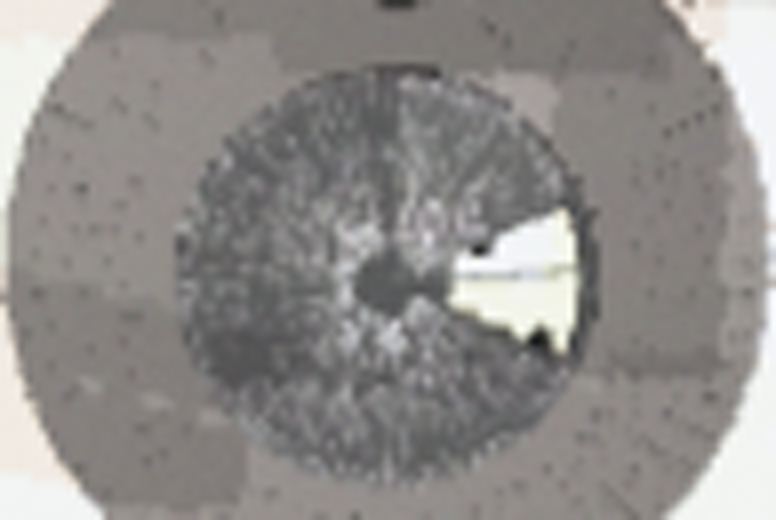

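Run:
```python
import numpy as np
for th in np.r_[1.75,np.arange(1.6,0.05,-.13),.03]:
    r=.125;h=np.array([.022,.153])
    C=h+r*np.array([np.cos(th),np.sin(th)])+.004*np.array([-np.sin(th),np.cos(th)])
    y=C[0]-.0095;z=C[1]
    print(round(th,2),'down',round((.420-z)*1000),'fwd',round((y+.060)*1000))
```

```text
1.75 down 145 fwd 46
1.6 down 142 fwd 65
1.47 down 142 fwd 81
1.34 down 144 fwd 97
1.21 down 149 fwd 113
1.08 down 155 fwd 128
0.95 down 163 fwd 142
0.82 down 173 fwd 155
0.69 down 184 fwd 166
0.56 down 197 fwd 176
0.43 down 211 fwd 184
0.3 down 226 fwd 191
0.17 down 242 fwd 195
0.03 down 259 fwd 197
```

Call:
jog_arm([
  [0,60,0,0,0,0,1],
  [0,120,0,0,0,0,1],
  [0,142,20,0,0,0,1],
  [0,142,44,0,0,0,1],
  [0,142,65,0,0,0,1],
  [0,142,81,0,0,0,1],
  [0,144,97,0,0,0,1],
  [0,149,113,0,0,0,1],
  [0,155,128,0,0,0,1],
  [0,163,142,0,0,0,1],
  [0,173,155,0,0,0,1],
  [0,184,166,0,0,0,1],
  [0,197,176,0,0,0,1],
  [0,211,184,0,0,0,1],
  [0,226,191,0,0,0,1],
  [0,226,191,0,0,0,1],
])

```text
time: 3.82
position: [0.5371, 0.2098, 0.1928]
tool_rot: [-0.706, -0.037, 0.039, 0.706]
ft_force: [0.6, 0.2, 0.0]
grip_width: 0.0005
```

Run:
```python
from h import *
o=get_obs();print(o['time'],o['q'].round(3),w2p(o['position']),o['ft_force'],o['grip_width'])
save('scene','scene2'); save('top','top2')
```

```text
3.825 [1.780e-01 5.000e-01 1.585e+00 1.000e-03 1.059e+00 7.000e-02] [-0.00071246  0.13138608  0.19279079] [0.56777299 0.16425309 0.0285695 ] 0.0004886861039435302
```

View pics/scene2.png

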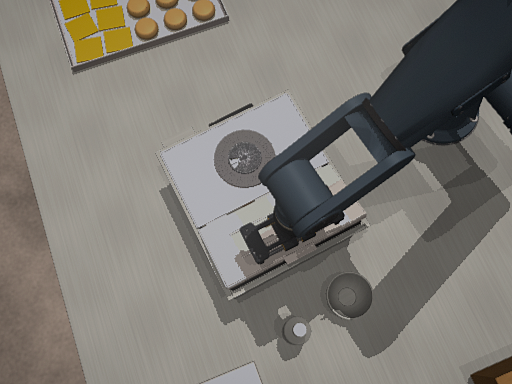

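Call:
jog_arm([
  [0,10,2,0,0,0,1],
  [0,20,4,0,0,0,1],
  [0,27,5,0,0,0,1],
  [0,32,5,0,0,0,1],
  [0,32,5,0,0,0,1],
])

```text
time: 4.55
position: [0.5368, 0.2141, 0.1618]
tool_rot: [0.706, 0.037, -0.039, -0.706]
ft_force: [0.6, -0.4, 0.0]
grip_width: 0.0005
```

Call:
jog_arm([
  [0,2,0,0,0,0,1],
  [0,4,0,0,0,0,1],
  [0,4,0,0,0,0,1],
])

```text
time: 4.92
position: [0.5374, 0.2143, 0.1584]
tool_rot: [0.706, 0.038, -0.038, -0.706]
ft_force: [0.3, 0.2, -0.1]
grip_width: 0.0005
```

Call:
jog_arm([
  [0,2,0,0,0,0,1],
  [0,2,0,0,0,0,1],
])

```text
time: 5.18
position: [0.5376, 0.2143, 0.157]
tool_rot: [0.706, 0.038, -0.038, -0.706]
ft_force: [-0.7, 0.5, 4.1]
grip_width: 0.0004
```

Call:
jog_arm([
  [0,2,0,0,0,0,1],
  [0,2,0,0,0,0,1],
])

```text
time: 5.42
position: [0.5377, 0.2144, 0.1569]
tool_rot: [0.706, 0.039, -0.038, -0.706]
ft_force: [-3.6, -0.6, 14.2]
grip_width: 0.0004
```

Call:
jog_arm([
  [0,2,0,0,0,0,1],
  [0,2,0,0,0,0,1],
  [0,2,0,0,0,0,1],
])

```text
time: 5.8
position: [0.5377, 0.2143, 0.1567]
tool_rot: [0.706, 0.039, -0.038, -0.706]
ft_force: [-6.8, -1.6, 24.6]
grip_width: 0.0007
```

Run:
```python
from h import *
o=get_obs();print(o['time'],w2p(o['position']),o['ft_force'])
c=save('top','top3')
Rm,t=T(c);K=c['camera_matrix']
v,u=np.mgrid[:384,:512];d=c['depth']
P=np.stack([(u-K[0,2])/K[0,0]*d,(v-K[1,2])/K[1,1]*d,d],-1);P=w2p((P-t)@Rm);P=P[d>0]
for lo in np.arange(-.17,.2,.02):
    m=(P[:,1]>lo)&(P[:,1]<lo+.02)&(P[:,0]>.09)&(P[:,0]<.155); print(round(lo,3),m.sum(),np.median(P[m][:,2]).round(4))
```

```text
5.8 [0.00038095 0.13579875 0.15673978] [-6.78244858 -1.61627124 24.57028051]
-0.17 179 0.1562
-0.15 181 0.1561
-0.13 179 0.1562
-0.11 185 0.1562
-0.09 183 0.1558
-0.07 176 0.1561
-0.05 189 0.1561
-0.03 181 0.1559
-0.01 181 0.1561
0.01 191 0.1558
0.03 186 0.1561
0.05 183 0.1564
0.07 185 0.1563
0.09 33 0.1568
0.11 2 0.155
0.13 4 0.1585
0.15 9 0.1563
0.17 5 0.1527
0.19 0 nan
  return _methods._mean(a, axis=axis, dtype=dtype,
  ret = ret.dtype.type(ret / rcount)
```

Call:
jog_arm([
  [0,-50,0,0,0,0,1],
  [0,-92,0,0,0,0,1],
  [0,-92,-60,0,0,0,1],
  [0,-92,-120,0,0,0,1],
  [0,-92,-180,0,0,0,1],
  [0,-92,-240,0,0,0,0],
  [0,-92,-271,0,0,0,-1],
  [0,-92,-271,0,0,0,-1],
  [0,-92,-271,0,0,0,-1],
  [0,-92,-271,0,0,0,-1],
])

```text
time: 7.1
position: [0.5664, -0.0536, 0.2444]
tool_rot: [-0.706, -0.039, 0.039, 0.706]
ft_force: [1.2, 0.3, 0.1]
grip_width: 0.0424
```

Run:
```python
from h import *
o=get_obs();print(o['time'],o['q'].round(3),w2p(o['position']),o['ft_force'],o['grip_width'])
c=save('wrist','wrist4');print(proj(c,[p2w([0,-.0776,.165]),p2w([.024,-.0776,.162])]))
cv2.imwrite('pics/wrist4z.png',cv2.resize(c['img'][:,:,::-1][20:200,150:360],None,fx=3.3,fy=3.3,interpolation=cv2.INTER_CUBIC))
```

```text
7.1 [-0.291  0.427  1.55   0.     1.165 -0.401] [-1.60969573e-05 -1.33696681e-01  2.44445409e-01] [1.22070007 0.34468902 0.12497056] 0.04236634377114326
[[254.04702539 134.15124536]
 [283.5011     133.97219535]]
```

View pics/wrist4.png

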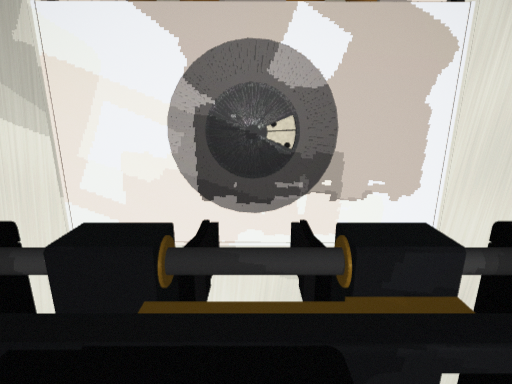

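View pics/wrist4z.png

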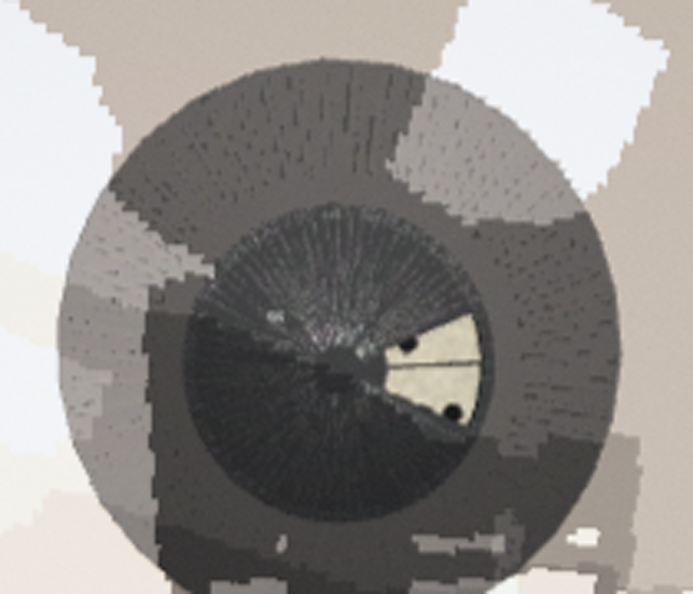

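Run:
```python
from h import *
c=ld('wrist4');g=cv2.cvtColor(c['img'],cv2.COLOR_RGB2GRAY)
print('c',w2p(p3(c,253,125,.1615)),[w2p(p3(c,u,v,.1615)).round(4) for u,v in[(168,127),(338,127),(252,38),(253,212)]])
# cap edges zoom: left 185,right 495, top 205,bottom 520
q=[w2p(p3(c,150+a/3.3,20+b/3.3,.1645)).round(4) for a,b in[(184,364),(494,364),(340,204),(340,521)]];print(q)
a=w2p(p3(c,150+388/3.3,20+367/3.3,.1615));b=w2p(p3(c,150+480/3.3,20+362/3.3,.1615));print(a,b,np.rad2deg(np.arctan2(*(b-a)[[1,0]])))
for n,w in(('top3',(278.9,174.2)),): print(w2p(p3(ld(n),*w,.1615)))
im=cv2.imread('pics/top3.png');cv2.imwrite('pics/top3w.png',cv2.resize(im[140:210,240:315],None,fx=8,fy=8,interpolation=cv2.INTER_CUBIC))
```

```text
c [-0.00086785 -0.07053994  0.1615    ] [array([-0.0699, -0.0723,  0.1615]), array([ 0.0681, -0.072 ,  0.1615]), array([-0.0017, -0.0065,  0.1615]), array([-0.0008, -0.1448,  0.1615])]
[array([-0.0388, -0.0747,  0.1645]), array([ 0.0367, -0.0745,  0.1645]), array([-0.0009, -0.0379,  0.1645]), array([-0.0008, -0.1137,  0.1645])]
[ 0.01101269 -0.07545025  0.1615    ] [ 0.03367867 -0.0741932   0.1615    ] 3.174356533619912
[-0.00307052 -0.07764035  0.1615    ]
```

View pics/top3w.png

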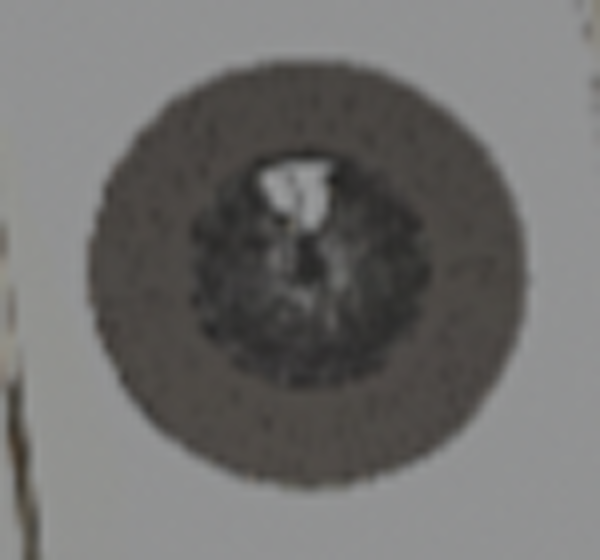

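Call:
jog_arm([
  [-1,0,30,0,0,0,-1],
  [-1,20,57,0,0,0,-1],
  [-1,45,57,0,0,0,-1],
  [-1,60,57,0,0,0,-1],
  [-1,70,57,0,0,0,-1],
  [-1,70,57,0,0,0,-1],
  [-1,70,57,0,0,0,-1],
])

```text
time: 8.02
position: [0.5602, 0.0011, 0.1751]
tool_rot: [0.706, 0.038, -0.038, -0.706]
ft_force: [0.4, 0.6, 0.1]
grip_width: 0.0868
```

Run:
```python
from h import *
o=get_obs();print(o['time'],o['q'].round(3),w2p(o['position']),o['ft_force'],o['grip_width'])
print(cmd(p2w([-.0015,-.0765,.1615]),down(A)).round(3))
c=save('scene','scene5');cv2.imwrite('pics/scene5z.png',cv2.resize(c['img'][:,:,::-1][85:235,150:350],None,fx=3.8,fy=3.8,interpolation=cv2.INTER_CUBIC))
c=save('wrist','wrist5')
```

```text
8.025 [-0.197  0.501  1.646 -0.     0.993 -0.305] [-0.00028841 -0.07859957  0.1751395 ] [0.42303921 0.62654339 0.06274703] 0.08684948662592994
[-1.2300e+00  1.3637e+01  2.1050e+00  0.0000e+00 -1.0000e-03  1.0000e-03]
```

View pics/scene5z.png

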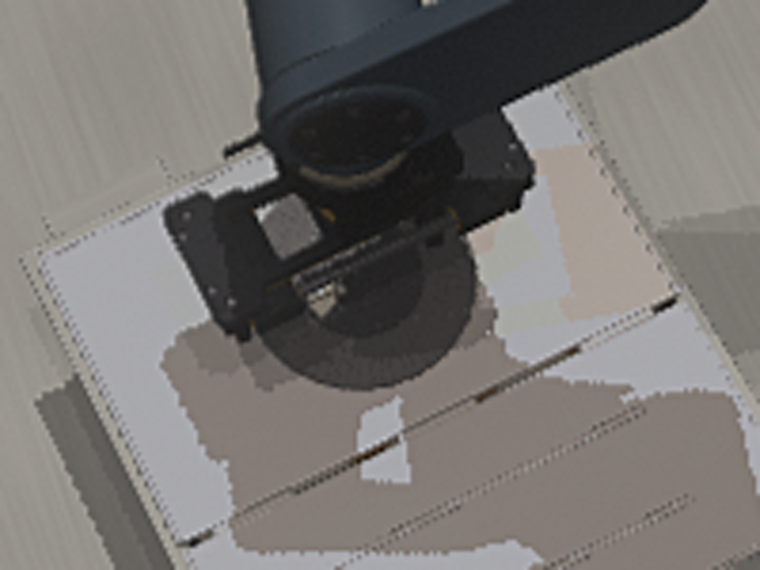

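View pics/wrist5.png

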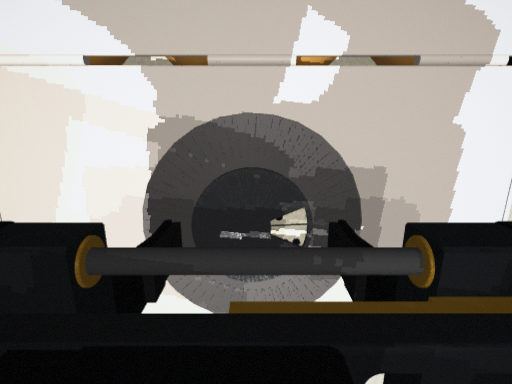

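Call:
jog_arm([
  [-1,6,2,0,0,0,-1],
  [-1,10,2,0,0,0,-1],
  [-1,12,2,0,0,0,-1],
  [-1,12,2,0,0,0,-1],
  [-1,12,2,0,0,0,-1],
])

```text
time: 8.75
position: [0.5585, 0.0033, 0.1625]
tool_rot: [0.706, 0.038, -0.038, -0.706]
ft_force: [-0.5, -0.1, 1.1]
grip_width: 0.087
```

Call:
jog_arm([
  [0,1,0,0,0,0,-1],
  [0,1,0,0,0,0,-1],
])

```text
time: 9.0
position: [0.5586, 0.0033, 0.1621]
tool_rot: [0.706, 0.038, -0.038, -0.706]
ft_force: [-0.6, 0.8, 4.0]
grip_width: 0.0871
```

Call:
jog_arm([
  [0,1,0,0,0,0,-1],
  [0,1.5,0,0,0,0,-1],
  [0,1.5,0,0,0,0,-1],
])

```text
time: 9.38
position: [0.5586, 0.0033, 0.162]
tool_rot: [0.706, 0.039, -0.038, -0.706]
ft_force: [-2.3, 0.9, 12.7]
grip_width: 0.0868
```

Call:
jog_arm([
  [0,0,0,0,-0.06,0,-1],
  [0,0,0,0,-0.12,0,-1],
  [0,0,0,0,-0.18,0,-1],
  [0,0,0,0,-0.24,0,-1],
  [0,0,0,0,-0.3,0,-1],
  [0,0,0,0,-0.3,0,-1],
])

```text
time: 10.12
position: [0.5584, 0.0033, 0.162]
tool_rot: [0.693, 0.144, -0.143, -0.692]
ft_force: [-2.9, 0.5, 12.7]
grip_width: 0.0873
```

Run:
```python
from h import *
o=get_obs();print(o['time'],o['q'].round(3),w2p(o['position']),o['ft_force'],o['moment'],o['grip_width'])
c=save('wrist','wrist6');cv2.imwrite('pics/wrist6z.png',cv2.resize(c['img'][:,:,::-1][100:320,140:370],None,fx=2.7,fy=2.7,interpolation=cv2.INTER_CUBIC))
```

```text
10.125 [-0.194  0.518  1.662 -0.     0.961 -0.603] [-0.00186471 -0.07623917  0.161957  ] [-2.85221749  0.5499892  12.70740461] [0.04658255 0.72525743 0.21634509] 0.0872617391542958
```

View pics/wrist6z.png

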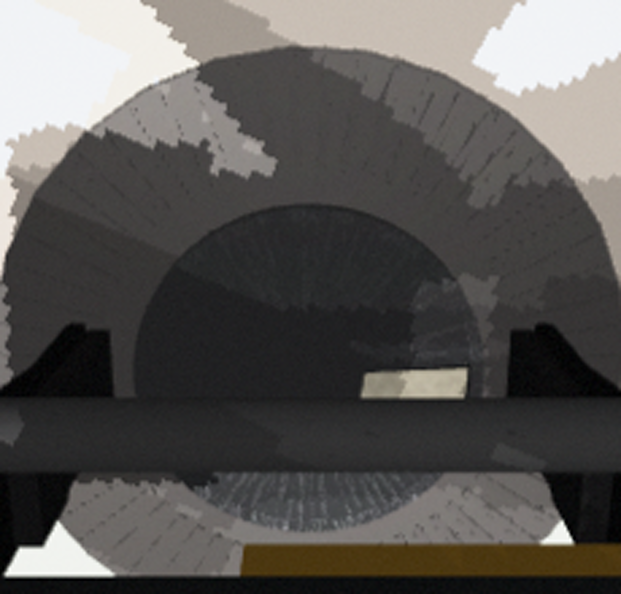

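Call:
jog_arm([
  [0,0,0,0,-0.08,0,-1],
  [0,0,0,0,-0.16,0,-1],
  [0,0,0,0,-0.24,0,-1],
  [0,0,0,0,-0.32,0,-1],
  [0,0,0,0,-0.4,0,-1],
  [0,0,0,0,-0.48,0,-1],
  [0,0,0,0,-0.56,0,-1],
  [0,0,0,0,-0.6,0,-1],
  [0,0,0,0,-0.6,0,-1],
])

```text
time: 11.3
position: [0.558, 0.0031, 0.1619]
tool_rot: [0.619, 0.342, -0.342, -0.619]
ft_force: [-5.0, 0.3, 13.1]
grip_width: 0.0871
```

Run:
```python
from h import *
o=get_obs();print(o['time'],o['q'].round(3),w2p(o['position']),o['ft_force'],o['moment'],o['grip_width'])
c=save('wrist','wrist7');cv2.imwrite('pics/wrist7z.png',cv2.resize(c['img'][:,:,::-1][100:320,140:370],None,fx=2.7,fy=2.7,interpolation=cv2.INTER_CUBIC))
```

```text
11.3 [-1.940e-01  5.180e-01  1.663e+00 -1.000e-03  9.610e-01 -1.203e+00] [-0.00227105 -0.07636688  0.16193627] [-4.98370139  0.34982979 13.06123954] [0.03048563 0.7436597  0.21355172] 0.08710934948080706
```

View pics/wrist7z.png

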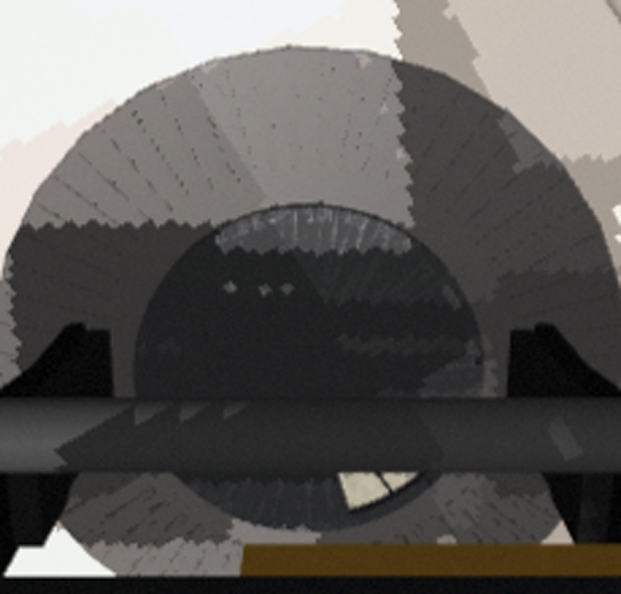

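Call:
jog_arm([
  [0,0,0,0,-0.08,0,-1],
  [0,0,0,0,-0.16,0,-1],
  [0,0,0,0,-0.24,0,-1],
  [0,0,0,0,-0.32,0,-1],
  [0,0,0,0,-0.4,0,-1],
  [0,0,0,0,-0.48,0,-1],
  [0,0,0,0,-0.56,0,-1],
  [0,0,0,0,-0.61,0,-1],
  [0,0,0,0,-0.61,0,-1],
])

```text
time: 12.48
position: [0.5598, 0.003, 0.162]
tool_rot: [0.489, 0.513, -0.511, -0.487]
ft_force: [-1.0, 0.3, 10.9]
grip_width: 0.0871
```

Call:
jog_arm([
  [0,-5,0,0,0,0,-1],
  [0,-30,0,0,0,0,-1],
  [0,-80,0,0,0,0,-1],
  [0,-130,0,0,0,0,-1],
  [-60,-130,0,0,0.2,0,-1],
  [-60,-130,0,0,0.2,0,-1],
  [-60,-130,0,0,0.2,0,-1],
])

```text
time: 13.35
position: [0.5605, -0.0563, 0.2893]
tool_rot: [-0.536, -0.46, 0.461, 0.537]
ft_force: [0.1, 0.5, 0.3]
grip_width: 0.0868
```

Run:
```python
from h import *
o=get_obs();print(o['time'],o['q'].round(3),w2p(o['position']),o['ft_force'],o['grip_width'])
for n in ['wrist','top','scene']:
    c=save(n,n+'8'); print(n,proj(c,[p2w([-.0015,-.0765,.1645]),p2w([.0225,-.0765,.1615])]))
```

```text
13.35 [-2.990e-01  3.720e-01  1.505e+00  1.000e-03  1.266e+00 -1.717e+00] [-0.00618552 -0.1357655   0.28930113] [0.07631962 0.51327043 0.34664146] 0.0868005794843418
wrist [[311.76238051 176.56036794]
 [316.117476   198.19208852]]
top [[278.4611119  173.39506346]
 [277.13437233 164.55989422]]
scene [[244.17430168 156.80842603]
 [234.75643562 161.88435779]]
```

View pics/wrist8.png

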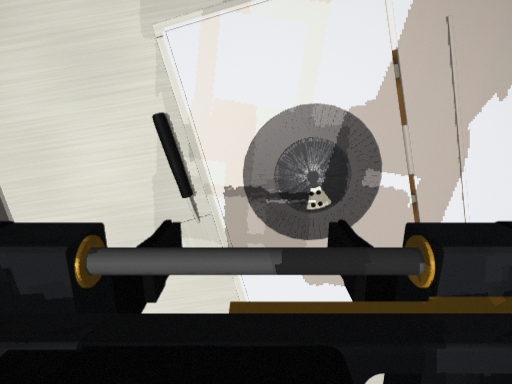

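Run:
```python
from h import *
im=cv2.imread('pics/wrist8.png');cv2.imwrite('pics/wrist8z.png',cv2.resize(im[135:217,268:358],None,fx=7,fy=7,interpolation=cv2.INTER_CUBIC))
```

```text
(no output)
```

View pics/wrist8z.png

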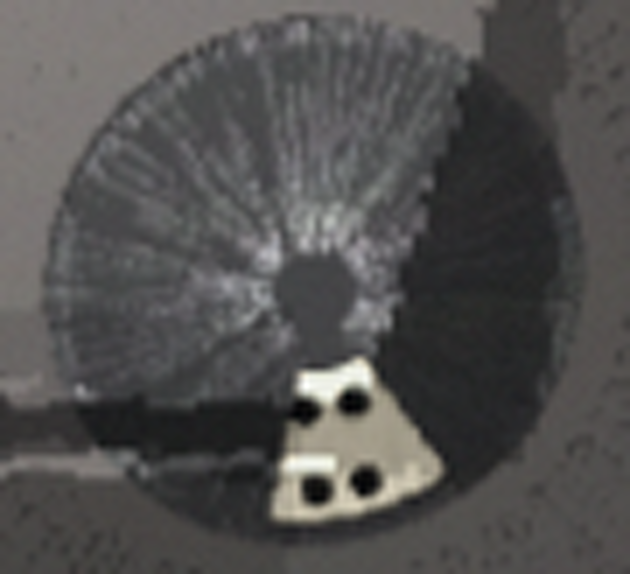

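Run:
```python
from h import *
print(cmd(p2w([0,-.134,.235]),down(A)).round(3))
c=ld('wrist8')
f=lambda a,b:p3(c,268+a/7,135+b/7,.1615)
d=[w2p(f(*k)) for k in[(305,410),(353,402),(318,490),(366,480)]]
print(np.round(d,4)); m=(d[2]+d[3]-d[0]-d[1]);print(np.rad2deg(np.arctan2(m[1],m[0]))); m=d[1]+d[3]-d[0]-d[2];print(np.rad2deg(np.arctan2(m[1],m[0]))); print(np.mean(d,0))
```

```text
[ 2.3790e+00  5.4348e+01 -5.5710e+00 -2.0000e-03  1.3110e+00 -1.0000e-03]
[[ 0.0165 -0.08    0.1615]
 [ 0.0171 -0.073   0.1615]
 [ 0.0289 -0.0807  0.1615]
 [ 0.0292 -0.0735  0.1615]]
-2.9726185530285774
86.20908087572579
[ 0.02295147 -0.07678914  0.1615    ]
```

Call:
jog_arm([
  [0,0,0,0,0.18,0,-1],
  [0,0,0,0,0.36,0,-1],
  [0,0,0,0,0.54,0,-1],
  [0,0,0,0,0.72,0,-1],
  [2,0,-6,0,0.9,0,-1],
  [2,20,-6,0,1.08,0,-1],
  [2,40,-6,0,1.26,0,-1],
  [2,54,-6,0,1.31,0,-1],
  [2,54,-6,0,1.31,0,-1],
  [2,54,-6,0,1.31,0,-1],
])

```text
time: 14.75
position: [0.5678, -0.055, 0.2364]
tool_rot: [0.706, 0.039, -0.039, -0.706]
ft_force: [-0.4, -0.1, -0.2]
grip_width: 0.0872
```

Run:
```python
from h import *
o=get_obs();print(o['time'],w2p(o['position']),o['ft_force'])
c=save('wrist','wrist9');print(proj(c,p2w([.024,-.0765,.1615])))
cv2.imwrite('pics/wrist9z.png',cv2.resize(c['img'][:,:,::-1][80:180,200:310],None,fx=6,fy=6,interpolation=cv2.INTER_CUBIC))
```

```text
14.75 [ 0.00117687 -0.13525308  0.23643056] [-0.41826317 -0.06662751 -0.16301418]
[[282.89702902 131.10208135]]
```

View pics/wrist9z.png

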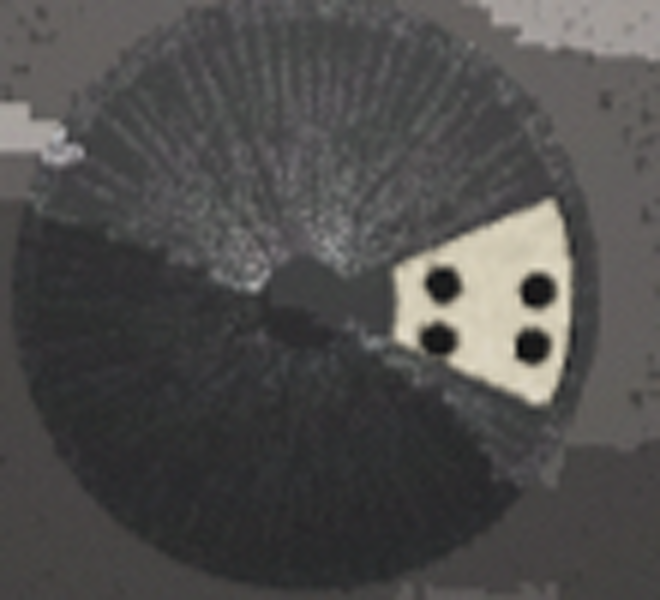

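Run:
```python
from h import *
c=ld('top8');Rm,t=T(c);K=c['camera_matrix']
v,u=np.mgrid[:384,:512];d=c['depth']
P=np.stack([(u-K[0,2])/K[0,0]*d,(v-K[1,2])/K[1,1]*d,d],-1);P=w2p((P-t)@Rm);P=P[d>0]
for lo in np.arange(-.17,.17,.04):
    m=(P[:,1]>lo)&(P[:,1]<lo+.02)&(P[:,0]>.06)&(P[:,0]<.155); print(round(lo,3),m.sum(),np.median(P[m][:,2]).round(4))
a=ld('top0')['img'];b=c['img'];cv2.imwrite('pics/top8c.png',np.hstack([a[:,:360],b[:,:360]])[:,:,::-1])
```

```text
-0.17 4 0.1561
-0.13 89 0.1561
-0.09 60 0.1563
-0.05 266 0.1561
-0.01 268 0.156
0.03 269 0.1566
0.07 270 0.1563
0.11 274 0.1561
0.15 275 0.1561
```

View pics/top8c.png

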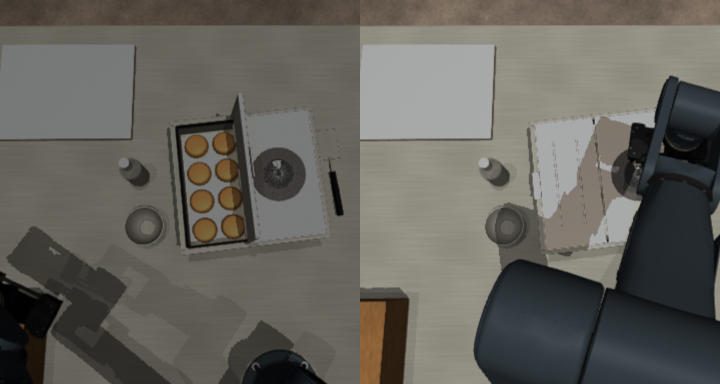

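```bash
python3 -c "
from rig import *
print(hand_in())"
```

```text
the job is handed in; nothing more can be done
None
```

I closed the flap, turned the day wheel to the four-dot sector, and handed the job in at about 15 s of the 61 s allowed. The hand-in gives no verdict, so the points below are my own last checks.

- **Flap:** I swung it over with the shut fingers and pressed it home with about 25 N. In the depth image the flap's top face reads 156.1 to 156.6 mm all the way to its free edge. The fixed lid reads 156.0 to 156.3 mm, so the flap is flat.
- **Wheel:** I turned it about 87° anticlockwise with the open fingers on the ring. The wrist force read 11 to 13 N in the readings I took during the turn, against the 30 N limit.
- **Window:** The last wrist picture shows all four dots and no dividing line or neighbouring sector. The dot pattern is about 3° clockwise of the window's centre, inside the 8° tolerance, so I did not correct it.
- **Bystanders:** In the top view the sauce bottle and bowl stand where they started. The turner was hidden by the arm in that view. It showed only in the wrist view after the turn, lying beside the pan, and I did not measure its position. The arm never came near it.
- **Robot:** The gripper ended open about 75 mm above the wheel, touching nothing.

One reading disagreed with the task text: the wrist force stayed near 0 N in the readings taken while the flap was swinging down. About 3 N was expected there, and force only appeared once the flap was on the pan. The depth check above shows it is closed.

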